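# File the burr off a dough-divider plate

### The job

Take the short file out of its blue tray by the wooden grip and file the orange burr off the top edge of the divider plate in the vise: push the file straight across the edge, red toe leading, away from the vise's screw handle, with a steady pressure of about 10 N, from the toe end well back towards the heel end, and lift it clear of the edge for every return, never dragging it back. File until the burr is gone (more than one full stroke is needed), then lay the file back flat in its tray, gently, without disturbing the other things on the table.

Things in the scene. Friction and masses are not known exactly. Their poses are not given: they have to be found in the camera images.
- file: Flat file: dark steel blade 150 (x) x 28 (y) x 6 thick, toothed underside; on top, centred, a wooden block grip 74 (x) x 22 (y), from 6 to 46 mm above the underside; last 12 mm at the toe (+x end) painted red. About 350 g. Origin: centre of the underside; z up. Starts flat in the tray, toe along the tray's +x. Grip it across the 22 mm.
- tray: Fixed shallow open tray of blue plastic, 196 (x) x 74 (y) x 14 mm high outside, walls and floor 4 mm, where the file lies. Origin: centre of its underside on the table; x along its length.
- vise: Fixed blue vise: base 150 (x) x 100 (y) x 16 mm, jaws 72 high, 100 wide; screw and cross handle on its -x side, to 91 mm from the centre, under 60 high. Origin: centre of its underside, on the table. +x is the forward direction of the stroke. Upright between the jaws, above the origin: the bare metal divider plate, 100 wide (y) x 8 thick (x), top edge rounded (radius 4).
- edge_line (a point): Mark fixed to the vise: the middle of the plate's edge as seen from above, 112 mm over the table; NOT its true height: the edge stands 100 to 124 mm over the table, differing each time, to be found by touch. The plate is bedded in rubber and gives down 1 mm per 5 N. Under 5 N the file skids on it, from 6 N it bites, over 18 N spoils the edge.
- burr (a joint): The orange burr: a ragged lip 60 mm wide (y) that sticks out about 5 mm from the plate's far (+x) face just below the edge at 0 rad, is worked down by the file and is flush at 1.3 rad; beyond that it is gone inside the plate (harmless). Grows only while the file bites on a forward stroke, by 0.1 rad per 12 mm of travel (160 mm in all, plus some 5 mm lost to sway in each stroke).
- sway (a joint): How far the file carries the plate fore (+) or aft (-) in its rubber along the vise's x, in m; 0 at rest, about 2 mm per N. A file dragged back on the edge pulls it negative.
- cutter: Bystander: steel ring cutter, 60 across, 26 high; between vise and tray. Origin: centre of its underside.
- brush: Bystander: small brush lying between the work and the robot.
- bowl: Bystander: red plastic bowl, 170 across, 65 high, beyond the work.
- jug: Bystander: steel mug, 84 across, 100 high, right side.
- spare_plate: Bystander: spare divider plate lying flat, 100 x 78 x 8.
- tub: Bystander: white lidded tub, 110 across, 110 high, left side.
- wrench: Bystander: wrench lying beyond the work.
There are look-alikes about, which are no part of the job. Of the things shaped like the tray, the blue one is meant.

How it is judged:
By the outcome, as a careful person would: the job done as asked, in the order asked, and still so for the second after the job is handed in, with the robot touching nothing.
It also fails if it takes over 72 s, if anything falls off the work surface, if the arm or the gripper's body presses on something with over 40 N, if the wrist force passes 120 N, or if a joint passes its speed limit or range.

### The arm

A 6-joint arm with a two-finger parallel gripper is mounted at the origin on the work surface. World frame = base frame: x ahead of the robot, y to its left, z up, the work surface at z = 0. Lengths are in m, angles in rad, forces in N, time in s.
With the tool pointing down it reaches from about 0.275 to 0.975 m from the base axis. Payload 8.4 kg.
Tool frame: the origin (TCP) lies at the very end of the fingers, on their centre line; the grasp point (between the pads) lies 19 mm behind it; z points along the fingers, y is the direction in which the jaws open and shut (so a half turn about z gives the same grasp; the last joint's range is limited). The gripper opens to 92 mm and grips with 3 to 60 N. Pads are 20 mm wide; open, the fingers measure 128 mm over their backs; the gripper's body (75 mm by 189 mm) begins 69 mm behind the grasp point.
Start: joints at [1.289, 0.353, 1.633, -0, 1.155, -0.002], TCP at [0.173, 0.601, 0.215] pointing down, gripper open.
Joint ranges: [-2.63, 2.63], [-0.92, 2.1], [0.06, 2.66], [-1.3, 4.44], [0, 2.69], [-3.02, 3.02]. Speed limits (rad/s): [2.22, 2.22, 2.79, 3.14, 3.14, 3.14].

### API

Orientations are given as a rotation vector (axis times angle).
In Python, from workcell import env, cams gives the robot as it stands.
- The arm moves only by the shell command python3 -m creep 'ROWS' [FORCE]. ROWS is JSON, a list of rows, each an object of numbers: "claw": the opening, from 0 (shut) to 1 (fully open); "dx", "dy", "dz": the shift along the tool's x, y, z in mm; "wx", "wy", "wz": the turn, a rotation vector about the tool's x, y, z in rad. In form: [{"claw": .., "dx": .., "dy": .., "dz": .., "wx": .., "wy": .., "wz": ..}, ...]. A call has 1 to 12 rows; each row is the pose to reach, as a shift and turn from the pose commanded when the call began, along the tool's axes at that moment; what a row does not reach only later rows make up. A row lasts 1/12 s, in which the tool goes at most 41.7 mm and 7.16 degrees, less where a joint would pass 70% of its speed; a pose out of reach is approached as far as the arm can. A call with a gripper value outside its range is refused whole. The fingers move at their own pace and stop on an object; FORCE is the grip in N (left out, the last holds). Time passes only in rows, so rows that repeat a pose let the fingers close. It gives the time, the measured TCP pose, the force and the opening at its end, in the units of the state.
- env.get_obs(): the state, without advancing time (a new reading comes with each control period).
- cams.snapshot(name): name is "scene" or "top"; returns a dict with "frame" (400x640x3 uint8, blue, green, red), "fov_y" (degrees; the focal length in pixels is half the picture's height over the tangent of half this angle, whatever the lens; pixels are square), "cx", "cy" (the principal point, pixels), "R" (3x3) and "t" (3): a world point X has camera coordinates R X + t. Camera axes: x right, y down, z forward; pixel columns grow to the right and rows downward; lengths in m; the calibration is good to about 2 mm. A picture is of the moment at which its call begins. There is no depth.
- env.close_job(): hands the job in, once; it reports no verdict.
The state is a dict: "time_s": time; "joints": joint angles; "joint_vel": joint speeds; "joint_efforts": joint torques, N m; "ee_pos": TCP position; "tool_rot": TCP orientation; "wrist_force": force on the tool from outside, world axes, zero at the start; "torque": the same for the moment, N m; "opening": finger opening in m.
Only numpy, scipy, OpenCV 4.12 (cv2) and the standard library are available. Lean on these libraries where they do the work, as an engineer would, in place of code of your own. Each camera call takes 0.05 s, during which the arm holds its last target. There are 200 camera calls.

## Working session

There is one attempt and no reset: what is moved stays moved. The work goes in short steps, Python scripts to look and compute and a shell command to move; the robot and the scene stay as the last step left them, time stands still between calls to the robot, and variables do not carry over. Pictures are saved under pics/ and viewed, about 8 in all and at most 12, crops included, and the job is handed in when it is done.

```bash
mkdir -p pics; ls; python3 - <<'E'
from workcell import env,cams
import cv2
o=env.get_obs(); print({k:o[k] for k in("time_s","ee_pos","tool_rot","wrist_force","opening")})
for n in("scene","top"):
    s=cams.snapshot(n); cv2.imwrite(f"pics/{n}0.png",s["frame"]); print(n,s["fov_y"],s["cx"],s["cy"],s["R"],s["t"])
E
```

```text
pics
{'time_s': 0.0, 'ee_pos': array([0.17246947, 0.60022924, 0.21387593]), 'tool_rot': array([-4.38035570e-01, -3.11071633e+00,  2.11415542e-03]), 'wrist_force': array([-0.01635615, -0.1141269 ,  0.16955532]), 'opening': 0.09215680446427507}
scene 53.49592867611775 321.34906412021127 198.3447167770825 [[-0.67029755  0.74185894 -0.01861449]
 [ 0.54612014  0.47614622 -0.6892297 ]
 [-0.50244799 -0.47215473 -0.72430375]] [ 0.35471516 -0.19834579  1.50750832]
top 50.14696409409648 325.3420951801666 205.72009730864025 [[ 0.01611229 -0.99981817 -0.01019896]
 [-0.98428726 -0.01406653 -0.17601343]
 [ 0.17583796  0.01287469 -0.98433493]] [0.00912446 0.53518398 1.12523966]
```

View pics/top0.png

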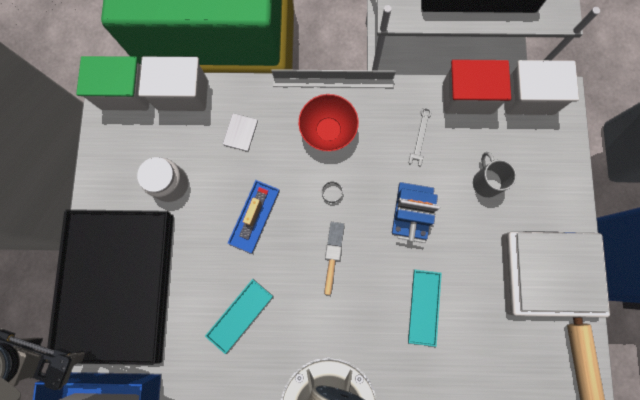

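View pics/scene0.png

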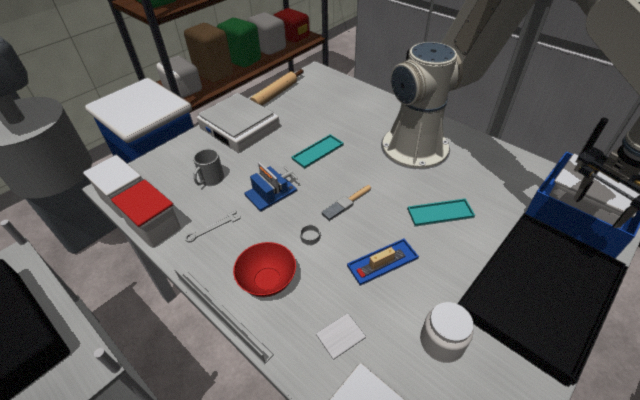

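The blue tray with the file is at top (254,216). The teal ones at (240,316) and (425,308) are look-alikes. The vise is at (414,212), with its handle towards the robot. I'll enlarge both to confirm, and measure them in colour.

```bash
cat > h.py <<'E'
import numpy as np,cv2
from workcell import env,cams
def cam(n):
    s=cams.snapshot(n); s["f"]=200/np.tan(np.radians(s["fov_y"]/2)); return s
def ray(s,u,v,z):
    d=s["R"].T@np.array([(u-s["cx"])/s["f"],(v-s["cy"])/s["f"],1]); c=-s["R"].T@s["t"]
    return c+d*(z-c[2])/d[2]
def proj(s,X):
    p=s["R"]@np.asarray(X)+s["t"]; return p[:2]/p[2]*s["f"]+[s["cx"],s["cy"]]
E
python3 - <<'E'
from h import *
s=cam("top");c=cam("scene")
for nm,s_,roi,z in(("tray top",s,(215,170,70,90),.014),("tray scene",c,(335,230,95,60),.014)):
    x,y,w,h=roi; hsv=cv2.cvtColor(s_["frame"][y:y+h,x:x+w],cv2.COLOR_BGR2HSV)
    m=cv2.inRange(hsv,(105,120,40),(125,255,255)); n,l,st,_=cv2.connectedComponentsWithStats(m); k=1+st[1:,4].argmax()
    p=np.argwhere(l==k)[:,::-1]+[x,y]
    W=np.array([ray(s_,u,v,z)[:2] for u,v in p],np.float32); r=cv2.minAreaRect(W); print(nm,r, cv2.boxPoints(r).round(3).tolist())
for nm,roi,lo,hi,z in(("wood",(235,180,45,60),(10,60,120),(30,255,255),.046),("red",(245,180,40,30),(0,150,90),(8,255,255),.014)):
    x,y,w,h=roi; m=cv2.inRange(cv2.cvtColor(s["frame"][y:y+h,x:x+w],cv2.COLOR_BGR2HSV),lo,hi)
    p=np.argwhere(m)[:,::-1]+[x,y]; W=np.array([ray(s,u,v,z)[:2] for u,v in p],np.float32); print(nm,len(p),W.mean(0),cv2.minAreaRect(W))
a=cv2.resize(s["frame"][170:260,220:290],None,fx=5,fy=5,interpolation=2)
b=cv2.resize(s["frame"][175:255,380:450],None,fx=5.625,fy=5.625,interpolation=2)
cv2.imwrite("pics/crop1.png",cv2.hconcat([a,b]))
print(a.shape,b.shape)
E
```

```text
tray top ((0.5090430974960327, 0.2198929488658905), (0.07404874265193939, 0.19331996142864227), 68.77754211425781) [[0.4059999883174896, 0.2199999988079071], [0.5860000252723694, 0.15000000596046448], [0.6129999756813049, 0.21899999678134918], [0.4320000112056732, 0.289000004529953]]
tray scene ((0.5118969082832336, 0.22130000591278076), (0.07630082964897156, 0.1968870908021927), 68.90542602539062) [[0.4059999883174896, 0.22100000083446503], [0.5899999737739563, 0.15000000596046448], [0.6169999837875366, 0.22100000083446503], [0.4339999854564667, 0.2919999957084656]]
wood 203 [0.5183826  0.22128646] ((0.5187342166900635, 0.2213258445262909), (0.02066095545887947, 0.07499627023935318), 70.79800415039062)
red 20 [0.5815265  0.19790317] ((0.5812585949897766, 0.19779203832149506), (0.021963978186249733, 0.006405713502317667), 64.07996368408203)
(450, 350, 3) (450, 394, 3)
```

View pics/crop1.png

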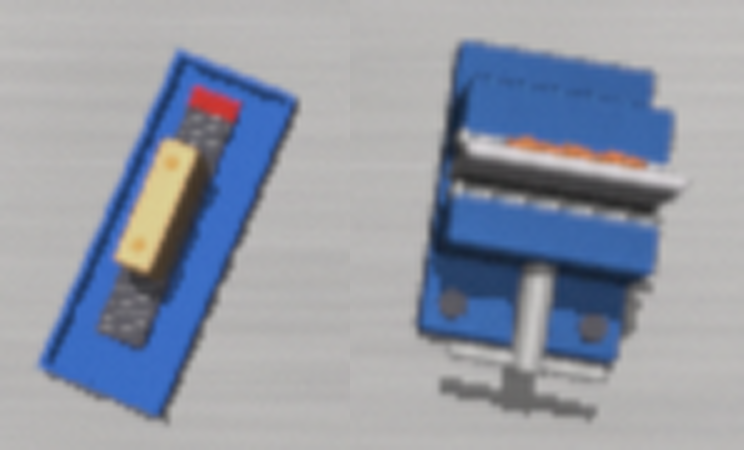

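The left crop shows the file, red toe at the far end, in the blue tray. The right crop shows the vise with its handle nearest the robot, the plate edge from about (400,201) to (439,208), and the orange burr on the far side. Next I'll triangulate the edge with the scene view.

```bash
python3 - <<'E'
from h import *
s=cam("scene")
cv2.imwrite("pics/crop2.png",cv2.resize(s["frame"][150:215,235:310],None,fx=8,fy=8,interpolation=2))
s=cam("top")
for z in(.1,.112,.124):
    a,b=ray(s,399.9,201,z),ray(s,439.4,207.9,z); d=a-b
    print(z,a.round(4),b.round(4),"mid",(a+b)/2,"len",np.linalg.norm(d),"yaw",np.degrees(np.arctan2(d[1],d[0]))-90)
p=[(392.4,234),(427.1,239.4)]; a,b=[ray(s,*q,.016) for q in p]; d=a-b; print("base -x edge",a,b,np.linalg.norm(d),np.degrees(np.arctan2(d[1],d[0]))-90)
E
```

```text
0.1 [ 0.541  -0.1785  0.1   ] [ 0.5241 -0.2811  0.1   ] mid [ 0.53252001 -0.22979664  0.1       ] len 0.10398296637214104 yaw -9.338198516833515
0.112 [ 0.5386 -0.1765  0.112 ] [ 0.522 -0.278  0.112] mid [ 0.5303011  -0.22727054  0.112     ] len 0.1028505681819075 yaw -9.338198516833529
0.124 [ 0.5363 -0.1746  0.124 ] [ 0.5198 -0.2749  0.124 ] mid [ 0.52808219 -0.22474444  0.124     ] len 0.1017181699916739 yaw -9.338198516833543
base -x edge [ 0.46339574 -0.17008993  0.016     ] [ 0.44979904 -0.26596346  0.016     ] 0.09683286641963001 -8.071808909709574
```

View pics/crop2.png

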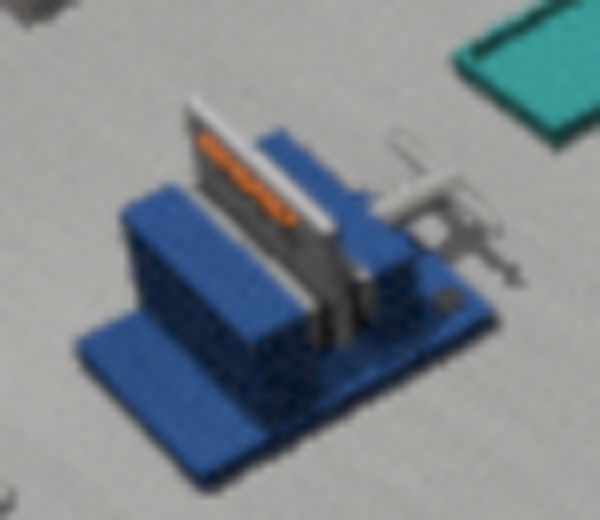

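```bash
cat >> h.py <<'E'
from scipy.spatial.transform import Rotation as Ro
def to(x,y,z,yaw,o=None):
    "mm/rad tool-frame shift from measured pose to TCP (x,y,z) with tool -x at yaw deg, pointing down"
    o=o or env.get_obs(); A=Ro.from_rotvec(o["tool_rot"]); c,s=np.cos(np.radians(yaw)),np.sin(np.radians(yaw))
    T=Ro.from_matrix(np.array([[-c,s,0],[-s,-c,0],[0,0,1.]])@np.diag([1,-1,-1]))
    print("d",(A.inv().apply(np.array([x,y,z])-o["ee_pos"])*1e3).round(1),"w",(A.inv()*T).as_rotvec().round(4),"t",o["time_s"])
E
python3 - <<'E'
from h import *
t=cam("top");c=cam("scene")
P=lambda s:s["K"]@np.c_[s["R"],s["t"]]
for s in(t,c): s["K"]=np.array([[s["f"],0,s["cx"]],[0,s["f"],s["cy"]],[0,0,1]])
for a,b in(((399.9,201),(276.6,178.5)),((439.4,207.9),(259.1,162.3))):
    X=cv2.triangulatePoints(P(t),P(c),np.array(a,float),np.array(b,float)); print((X[:3]/X[3]).ravel())
fr=t["frame"][180:240,235:280]; m=cv2.inRange(cv2.cvtColor(fr,cv2.COLOR_BGR2HSV),(10,60,120),(30,255,255))
p=np.argwhere(m)[:,::-1]+[235,180]; u=p.mean(0); print(u,ray(t,*u,.050))
to(.5175,.222,.10,-20.3); to(.5175,.222,.018,-20.3)
E
```

```text
[ 0.53941704 -0.17714763  0.10744607]
[ 0.52271754 -0.27925019  0.10514655]
[250.96551724 210.74384236] [0.51766606 0.22054748 0.05      ]
d [-436.1 -268.7  114.5] w [-0.0001  0.      0.0745] t 0.4
d [-436.1 -268.7  196.5] w [-0.0001  0.      0.0745] t 0.4
```

```bash
python3 -m creep '[{"claw":1,"dx":-436,"dy":-269,"dz":0,"wz":0.0745},{"claw":1,"dx":-436,"dy":-269,"dz":0,"wz":0.0745},{"claw":1,"dx":-436,"dy":-269,"dz":0,"wz":0.0745},{"claw":1,"dx":-436,"dy":-269,"dz":0,"wz":0.0745},{"claw":1,"dx":-436,"dy":-269,"dz":0,"wz":0.0745},{"claw":1,"dx":-436,"dy":-269,"dz":0,"wz":0.0745},{"claw":1,"dx":-436,"dy":-269,"dz":0,"wz":0.0745},{"claw":1,"dx":-436,"dy":-269,"dz":0,"wz":0.0745},{"claw":1,"dx":-436,"dy":-269,"dz":0,"wz":0.0745},{"claw":1,"dx":-436,"dy":-269,"dz":0,"wz":0.0745},{"claw":1,"dx":-436,"dy":-269,"dz":0,"wz":0.0745},{"claw":1,"dx":-436,"dy":-269,"dz":0,"wz":0.0745}]' 60
python3 -c "
from h import *
to(.5177,.2213,.10,-20.3)"
```

```text
d [-436.4 -269.3  114.5] w [-0.0001  0.      0.0745] t 0.4validation failed for argument at $[0]...
```

```bash
python3 -m creep '[{"claw":1.0,"dx":-40.0,"dy":-25.0,"dz":0.0,"wx":0.0,"wy":0.0,"wz":0.0}]' 60; python3 -m creep --help; python3 -m creep '[{"claw":0.98,"dx":-20.0,"dy":-10.0,"dz":0.0,"wx":0.0,"wy":0.0,"wz":0.0}]'
```

```text
time_s: 0.48
ee_pos: [0.1978, 0.5734, 0.2147]
tool_rot: [-0.433, -3.11, -0.005]
wrist_force: [1.7, -1.7, -0.6]
opening: 0.0919
time_s: 0.57
ee_pos: [0.2174, 0.553, 0.2142]
tool_rot: [0.435, 3.111, -0.002]
wrist_force: [0.1, 0.1, 0.8]
opening: 0.0902invalid input: not JSON, or not a number
```

```bash
python3 -m creep '[{"claw":1,"dx":-376,"dy":-234,"dz":0,"wx":0,"wy":0,"wz":0.0745},{"claw":1,"dx":-376,"dy":-234,"dz":0,"wx":0,"wy":0,"wz":0.0745},{"claw":1,"dx":-376,"dy":-234,"dz":0,"wx":0,"wy":0,"wz":0.0745},{"claw":1,"dx":-376,"dy":-234,"dz":0,"wx":0,"wy":0,"wz":0.0745},{"claw":1,"dx":-376,"dy":-234,"dz":0,"wx":0,"wy":0,"wz":0.0745},{"claw":1,"dx":-376,"dy":-234,"dz":0,"wx":0,"wy":0,"wz":0.0745},{"claw":1,"dx":-376,"dy":-234,"dz":0,"wx":0,"wy":0,"wz":0.0745},{"claw":1,"dx":-376,"dy":-234,"dz":0,"wx":0,"wy":0,"wz":0.0745},{"claw":1,"dx":-376,"dy":-234,"dz":0,"wx":0,"wy":0,"wz":0.0745},{"claw":1,"dx":-376,"dy":-234,"dz":0,"wx":0,"wy":0,"wz":0.0745},{"claw":1,"dx":-376,"dy":-234,"dz":0,"wx":0,"wy":0,"wz":0.0745},{"claw":1,"dx":-376,"dy":-234,"dz":0,"wx":0,"wy":0,"wz":0.0745}]' 60
python3 -c "
from h import *
to(.5177,.2213,.018,-20.3)"
```

```text
time_s: 1.57
ee_pos: [0.5167, 0.2224, 0.2147]
tool_rot: [0.559, 3.09, -0.001]
wrist_force: [0.6, -0.5, -0.8]
opening: 0.0921
d [ -0.9  -0.6 196.7] w [-0.0002  0.0018 -0.0036] t 1.5667
```

```bash
python3 -m creep '[{"claw":1,"dx":-1,"dy":-0.5,"dz":40,"wx":0,"wy":0,"wz":0},{"claw":1,"dx":-1,"dy":-0.5,"dz":80,"wx":0,"wy":0,"wz":0},{"claw":1,"dx":-1,"dy":-0.5,"dz":115,"wx":0,"wy":0,"wz":0},{"claw":1,"dx":-1,"dy":-0.5,"dz":140,"wx":0,"wy":0,"wz":0},{"claw":1,"dx":-1,"dy":-0.5,"dz":145,"wx":0,"wy":0,"wz":0},{"claw":1,"dx":-1,"dy":-0.5,"dz":145,"wx":0,"wy":0,"wz":0}]' 60
python3 -c "
from h import *
to(.5177,.2213,.018,-20.3)
s=cam('scene');cv2.imwrite('pics/g1.png',cv2.resize(s['frame'][190:300,320:450],None,fx=5,fy=5,interpolation=2))"
```

```text
time_s: 2.07
ee_pos: [0.5129, 0.225, 0.0682]
tool_rot: [-0.553, -3.089, 0.003]
wrist_force: [0.7, -0.0, 0.4]
opening: 0.0918
d [-5.9 -1.7 50.2] w [-0.0024 -0.0027  0.0003] t 2.0667
```

View pics/g1.png

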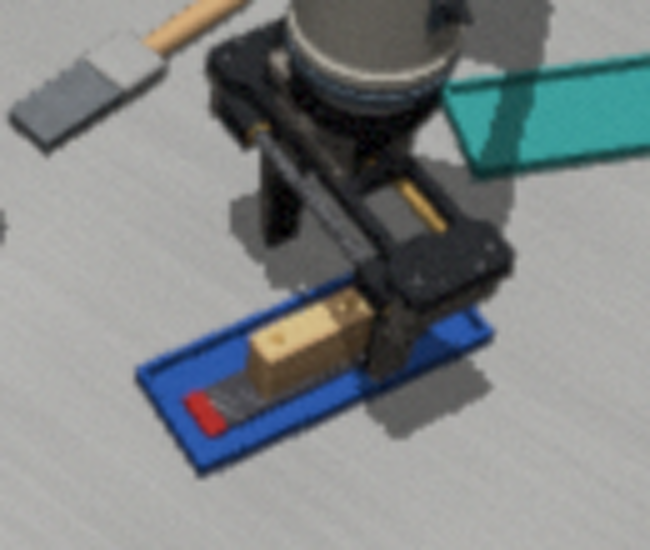

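The open fingers straddle the grip, with the near finger at about crop (390,370) and clear of the tray wall. The TCP reads 5 mm towards the heel, so I'll correct that while going down.

```bash
python3 -m creep '[{"claw":1,"dx":-5,"dy":-1,"dz":20,"wx":0,"wy":0,"wz":0},{"claw":1,"dx":-5,"dy":-1,"dz":35,"wx":0,"wy":0,"wz":0},{"claw":1,"dx":-5,"dy":-1,"dz":42,"wx":0,"wy":0,"wz":0},{"claw":1,"dx":-5,"dy":-1,"dz":46,"wx":0,"wy":0,"wz":0},{"claw":1,"dx":-5,"dy":-1,"dz":46,"wx":0,"wy":0,"wz":0},{"claw":1,"dx":-5,"dy":-1,"dz":46,"wx":0,"wy":0,"wz":0}]' 60
python3 -c "
from h import *
to(.5177,.2213,.018,-20.3)"
```

```text
time_s: 2.62
ee_pos: [0.5194, 0.2228, 0.0247]
tool_rot: [0.553, 3.091, 0.001]
wrist_force: [-0.7, 0.1, 0.5]
opening: 0.0918
d [ 1.1 -2.   6.7] w [0.001  0.001  0.0001] t 2.6167
```

```bash
python3 -m creep '[{"claw":1,"dx":0.5,"dy":-1,"dz":3,"wx":0,"wy":0,"wz":0},{"claw":1,"dx":0.5,"dy":-1,"dz":6,"wx":0,"wy":0,"wz":0},{"claw":1,"dx":0.5,"dy":-1,"dz":6,"wx":0,"wy":0,"wz":0},{"claw":0.4,"dx":0.5,"dy":-1,"dz":6,"wx":0,"wy":0,"wz":0},{"claw":0.3,"dx":0.5,"dy":-1,"dz":6,"wx":0,"wy":0,"wz":0},{"claw":0.3,"dx":0.5,"dy":-1,"dz":6,"wx":0,"wy":0,"wz":0},{"claw":0.3,"dx":0.5,"dy":-1,"dz":6,"wx":0,"wy":0,"wz":0}]' 60
```

```text
time_s: 3.2
ee_pos: [0.5181, 0.2216, 0.0177]
tool_rot: [0.554, 3.092, 0.0]
wrist_force: [0.3, 0.1, 0.8]
opening: 0.0672
```

```bash
python3 -m creep '[{"claw":0.2,"dx":0,"dy":0,"dz":0,"wx":0,"wy":0,"wz":0},{"claw":0,"dx":0,"dy":0,"dz":0,"wx":0,"wy":0,"wz":0},{"claw":0,"dx":0,"dy":0,"dz":0,"wx":0,"wy":0,"wz":0},{"claw":0,"dx":0,"dy":0,"dz":0,"wx":0,"wy":0,"wz":0},{"claw":0,"dx":0,"dy":0,"dz":0,"wx":0,"wy":0,"wz":0},{"claw":0,"dx":0,"dy":0,"dz":0,"wx":0,"wy":0,"wz":0}]' 60
```

```text
time_s: 3.7
ee_pos: [0.518, 0.2216, 0.0176]
tool_rot: [0.554, 3.092, 0.0]
wrist_force: [-0.6, -0.7, -0.7]
opening: 0.0272
```

```bash
python3 -m creep '[{"claw":0,"dx":0,"dy":0,"dz":0,"wx":0,"wy":0,"wz":0},{"claw":0,"dx":0,"dy":0,"dz":0,"wx":0,"wy":0,"wz":0},{"claw":0,"dx":0,"dy":0,"dz":0,"wx":0,"wy":0,"wz":0},{"claw":0,"dx":0,"dy":0,"dz":0,"wx":0,"wy":0,"wz":0},{"claw":0,"dx":0,"dy":0,"dz":0,"wx":0,"wy":0,"wz":0}]' 60; python3 -m creep '[{"claw":0,"dx":0,"dy":0,"dz":-4,"wx":0,"wy":0,"wz":0},{"claw":0,"dx":0,"dy":0,"dz":-12,"wx":0,"wy":0,"wz":0},{"claw":0,"dx":0,"dy":0,"dz":-30,"wx":0,"wy":0,"wz":0},{"claw":0,"dx":0,"dy":0,"dz":-60,"wx":0,"wy":0,"wz":0},{"claw":0,"dx":0,"dy":0,"dz":-100,"wx":0,"wy":0,"wz":0},{"claw":0,"dx":0,"dy":0,"dz":-140,"wx":0,"wy":0,"wz":0},{"claw":0,"dx":0,"dy":0,"dz":-170,"wx":0,"wy":0,"wz":0},{"claw":0,"dx":0,"dy":0,"dz":-182,"wx":0,"wy":0,"wz":0},{"claw":0,"dx":0,"dy":0,"dz":-182,"wx":0,"wy":0,"wz":0},{"claw":0,"dx":0,"dy":0,"dz":-182,"wx":0,"wy":0,"wz":0}]'
python3 -c "
from h import *
th=np.radians(-9.3);d=np.array([np.cos(th),np.sin(th)]);p=np.array([.5305,-.2275])-.058*d
print(p);to(*p,.20,-9.3)"
```

```text
time_s: 4.12
ee_pos: [0.5178, 0.2214, 0.0176]
tool_rot: [-0.553, -3.092, 0.001]
wrist_force: [-1.1, -2.7, 2.3]
opening: 0.0216
time_s: 4.95
ee_pos: [0.5176, 0.2215, 0.1989]
tool_rot: [-0.554, -3.092, -0.0]
wrist_force: [-0.0, -1.0, -4.9]
opening: 0.0217
[ 0.47326237 -0.21812698]
d [-111.  -427.7   -1.1] w [-0.00e+00 -1.00e-04 -1.92e-01] t 4.95
```

```bash
python3 -m creep '[{"claw":0,"dx":-5,"dy":-20,"dz":0,"wx":0,"wy":0,"wz":-0.02},{"claw":0,"dx":-12,"dy":-50,"dz":0,"wx":0,"wy":0,"wz":-0.05},{"claw":0,"dx":-22,"dy":-88,"dz":0,"wx":0,"wy":0,"wz":-0.1},{"claw":0,"dx":-32,"dy":-127,"dz":0,"wx":0,"wy":0,"wz":-0.15},{"claw":0,"dx":-42,"dy":-166,"dz":0,"wx":0,"wy":0,"wz":-0.192},{"claw":0,"dx":-52,"dy":-205,"dz":0,"wx":0,"wy":0,"wz":-0.192},{"claw":0,"dx":-62,"dy":-244,"dz":0,"wx":0,"wy":0,"wz":-0.192},{"claw":0,"dx":-72,"dy":-283,"dz":0,"wx":0,"wy":0,"wz":-0.192},{"claw":0,"dx":-82,"dy":-322,"dz":0,"wx":0,"wy":0,"wz":-0.192},{"claw":0,"dx":-92,"dy":-361,"dz":0,"wx":0,"wy":0,"wz":-0.192},{"claw":0,"dx":-100,"dy":-392,"dz":0,"wx":0,"wy":0,"wz":-0.192},{"claw":0,"dx":-106,"dy":-410,"dz":0,"wx":0,"wy":0,"wz":-0.192}]'
python3 -m creep '[{"claw":0,"dx":-3,"dy":-10,"dz":0,"wx":0,"wy":0,"wz":0},{"claw":0,"dx":-5,"dy":-18,"dz":0,"wx":0,"wy":0,"wz":0},{"claw":0,"dx":-5,"dy":-18,"dz":0,"wx":0,"wy":0,"wz":0},{"claw":0,"dx":-5,"dy":-18,"dz":0,"wx":0,"wy":0,"wz":0}]'
python3 -c "
from h import *
th=np.radians(-9.3);d=np.array([np.cos(th),np.sin(th)]);p=np.array([.5305,-.2275])-.058*d
to(*p,.142,-9.3)"
```

```text
time_s: 5.95
ee_pos: [0.4727, -0.2023, 0.1966]
tool_rot: [-0.257, -3.126, -0.001]
wrist_force: [0.1, 0.6, -4.5]
opening: 0.0217
time_s: 6.28
ee_pos: [0.4769, -0.2174, 0.1985]
tool_rot: [-0.255, -3.13, -0.002]
wrist_force: [-0.9, 0.2, -4.0]
opening: 0.0216
d [ 3.3 -1.4 56.5] w [ 0.001  -0.0018 -0.    ] t 6.2833
```

```bash
python3 -m creep '[{"claw":0,"dx":1,"dy":0,"dz":20,"wx":0,"wy":0,"wz":0},{"claw":0,"dx":2,"dy":-1,"dz":40,"wx":0,"wy":0,"wz":0},{"claw":0,"dx":3,"dy":-1,"dz":52,"wx":0,"wy":0,"wz":0},{"claw":0,"dx":3,"dy":-1,"dz":54,"wx":0,"wy":0,"wz":0},{"claw":0,"dx":3,"dy":-1,"dz":54,"wx":0,"wy":0,"wz":0},{"claw":0,"dx":3,"dy":-1,"dz":54,"wx":0,"wy":0,"wz":0}]'
python3 -c "
from h import *
th=np.radians(-9.3);d=np.array([np.cos(th),np.sin(th)]);p=np.array([.5305,-.2275])-.058*d
to(*p,.142,-9.3)
s=cam('scene');t=cam('top')
cv2.imwrite('pics/v1.png',cv2.hconcat([cv2.resize(s['frame'][115:215,235:315],None,fx=5,fy=5,interpolation=2),cv2.resize(t['frame'][165:265,380:450],None,fx=5,fy=5,interpolation=2)]))"
```

```text
time_s: 6.78
ee_pos: [0.4746, -0.2182, 0.1462]
tool_rot: [0.253, 3.131, -0.0]
wrist_force: [0.2, -0.3, -5.1]
opening: 0.0217
d [ 1.3 -0.2  4.2] w [-0.      0.0005  0.0011] t 6.7833
```

View pics/v1.png

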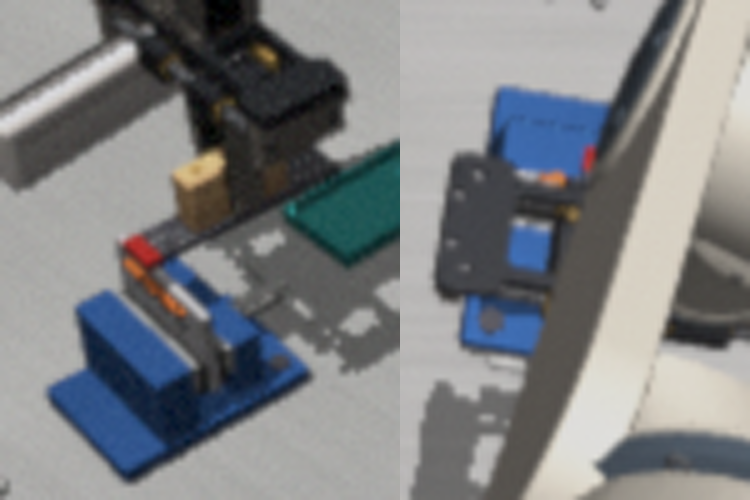

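The red toe is just past the plate edge, with the file level and centred about the burr. Now I'll go down by touch.

```bash
python3 -m creep '[{"claw":0,"dx":0,"dy":0,"dz":3,"wx":0,"wy":0,"wz":0},{"claw":0,"dx":0,"dy":0,"dz":6,"wx":0,"wy":0,"wz":0},{"claw":0,"dx":0,"dy":0,"dz":8,"wx":0,"wy":0,"wz":0},{"claw":0,"dx":0,"dy":0,"dz":8,"wx":0,"wy":0,"wz":0}]'
python3 -m creep '[{"claw":0,"dx":0,"dy":0,"dz":1,"wx":0,"wy":0,"wz":0},{"claw":0,"dx":0,"dy":0,"dz":2,"wx":0,"wy":0,"wz":0},{"claw":0,"dx":0,"dy":0,"dz":3,"wx":0,"wy":0,"wz":0},{"claw":0,"dx":0,"dy":0,"dz":3,"wx":0,"wy":0,"wz":0}]'
```

```text
time_s: 7.22
ee_pos: [0.4738, -0.2187, 0.1372]
tool_rot: [-0.255, -3.131, -0.0]
wrist_force: [-0.4, -0.2, -5.1]
opening: 0.0215
time_s: 7.55
ee_pos: [0.4739, -0.2188, 0.1344]
tool_rot: [-0.255, -3.131, -0.0]
wrist_force: [-0.8, 0.2, -4.5]
opening: 0.0214
```

```bash
python3 -m creep '[{"claw":0,"dx":0,"dy":0,"dz":1,"wx":0,"wy":0,"wz":0},{"claw":0,"dx":0,"dy":0,"dz":2,"wx":0,"wy":0,"wz":0},{"claw":0,"dx":0,"dy":0,"dz":3,"wx":0,"wy":0,"wz":0},{"claw":0,"dx":0,"dy":0,"dz":3,"wx":0,"wy":0,"wz":0}]'
```

```text
time_s: 7.88
ee_pos: [0.4739, -0.2187, 0.1314]
tool_rot: [-0.255, -3.131, -0.0]
wrist_force: [0.1, 0.0, -4.3]
opening: 0.0216
```

```bash
python3 -m creep '[{"claw":0,"dx":0,"dy":0,"dz":1,"wx":0,"wy":0,"wz":0},{"claw":0,"dx":0,"dy":0,"dz":2,"wx":0,"wy":0,"wz":0},{"claw":0,"dx":0,"dy":0,"dz":3,"wx":0,"wy":0,"wz":0},{"claw":0,"dx":0,"dy":0,"dz":3,"wx":0,"wy":0,"wz":0}]'
```

```text
time_s: 8.22
ee_pos: [0.4739, -0.2187, 0.1284]
tool_rot: [-0.255, -3.131, -0.0]
wrist_force: [-0.0, -0.1, -4.7]
opening: 0.0217
```

```bash
python3 -m creep '[{"claw":0,"dx":0,"dy":0,"dz":1,"wx":0,"wy":0,"wz":0},{"claw":0,"dx":0,"dy":0,"dz":2,"wx":0,"wy":0,"wz":0},{"claw":0,"dx":0,"dy":0,"dz":2.5,"wx":0,"wy":0,"wz":0},{"claw":0,"dx":0,"dy":0,"dz":2.5,"wx":0,"wy":0,"wz":0}]'
```

```text
time_s: 8.55
ee_pos: [0.474, -0.2188, 0.126]
tool_rot: [-0.255, -3.131, -0.0]
wrist_force: [0.7, -0.1, -3.7]
opening: 0.022
```

```bash
python3 -m creep '[{"claw":0,"dx":0,"dy":0,"dz":1,"wx":0,"wy":0,"wz":0},{"claw":0,"dx":0,"dy":0,"dz":2,"wx":0,"wy":0,"wz":0},{"claw":0,"dx":0,"dy":0,"dz":2,"wx":0,"wy":0,"wz":0}]'
```

```text
time_s: 8.8
ee_pos: [0.474, -0.2187, 0.1239]
tool_rot: [-0.255, -3.131, -0.0]
wrist_force: [0.4, -0.2, -5.0]
opening: 0.0219
```

```bash
python3 -m creep '[{"claw":0,"dx":0,"dy":0,"dz":1,"wx":0,"wy":0,"wz":0},{"claw":0,"dx":0,"dy":0,"dz":2,"wx":0,"wy":0,"wz":0},{"claw":0,"dx":0,"dy":0,"dz":2,"wx":0,"wy":0,"wz":0}]'
```

```text
time_s: 9.05
ee_pos: [0.4744, -0.2189, 0.1223]
tool_rot: [0.255, 3.13, -0.0]
wrist_force: [0.2, -0.3, -1.3]
opening: 0.0214
```

```bash
python3 -m creep '[{"claw":0,"dx":0,"dy":0,"dz":0.6,"wx":0,"wy":0,"wz":0},{"claw":0,"dx":0,"dy":0,"dz":1.2,"wx":0,"wy":0,"wz":0},{"claw":0,"dx":0,"dy":0,"dz":1.2,"wx":0,"wy":0,"wz":0}]'; python3 -c "
from workcell import env
o=env.get_obs();print(o['wrist_force'],o['torque'],o['ee_pos'],o['tool_rot'])"
```

```text
time_s: 9.3
ee_pos: [0.4746, -0.219, 0.1213]
tool_rot: [0.255, 3.13, -0.001]
wrist_force: [-0.3, 0.1, 2.4]
opening: 0.0219
[-0.28782643  0.12078804  2.43754875] [ 0.14801978 -0.33552286  0.02684077] [ 0.47462567 -0.21901407  0.12133679] [ 2.54611436e-01  3.12997974e+00 -5.90916538e-04]
```

```bash
python3 -m creep '[{"claw":0,"dx":0,"dy":0,"dz":0.5,"wx":0,"wy":0,"wz":0},{"claw":0,"dx":0,"dy":0,"dz":0.9,"wx":0,"wy":0,"wz":0},{"claw":0,"dx":-4,"dy":0,"dz":0.9,"wx":0,"wy":0,"wz":0},{"claw":0,"dx":-9,"dy":0,"dz":0.9,"wx":0,"wy":0,"wz":0},{"claw":0,"dx":-14,"dy":0,"dz":0.9,"wx":0,"wy":0,"wz":0},{"claw":0,"dx":-19,"dy":0,"dz":0.9,"wx":0,"wy":0,"wz":0}]'; python3 -c "
from workcell import env
o=env.get_obs();print(o['torque'])"
```

```text
time_s: 9.8
ee_pos: [0.4922, -0.2218, 0.1203]
tool_rot: [-0.254, -3.13, -0.0]
wrist_force: [-4.8, 1.1, 7.7]
opening: 0.0218
[0.11087685 0.36442924 0.0310534 ]
```

```bash
python3 -m creep '[{"claw":0,"dx":-5,"dy":0,"dz":-0.3,"wx":0,"wy":0,"wz":0},{"claw":0,"dx":-10,"dy":0,"dz":-0.5,"wx":0,"wy":0,"wz":0},{"claw":0,"dx":-15,"dy":0,"dz":-0.6,"wx":0,"wy":0,"wz":0},{"claw":0,"dx":-20,"dy":0,"dz":-0.6,"wx":0,"wy":0,"wz":0},{"claw":0,"dx":-25,"dy":0,"dz":-0.6,"wx":0,"wy":0,"wz":0}]'
```

```text
time_s: 10.22
ee_pos: [0.5165, -0.2256, 0.1206]
tool_rot: [-0.254, -3.129, -0.001]
wrist_force: [-4.6, 1.7, 6.9]
opening: 0.0217
```

```bash
python3 -m creep '[{"claw":0,"dx":-5,"dy":0,"dz":-0.2,"wx":0,"wy":0,"wz":0},{"claw":0,"dx":-10,"dy":0,"dz":-0.3,"wx":0,"wy":0,"wz":0},{"claw":0,"dx":-15,"dy":0,"dz":-0.3,"wx":0,"wy":0,"wz":0},{"claw":0,"dx":-20,"dy":0,"dz":-0.3,"wx":0,"wy":0,"wz":0},{"claw":0,"dx":-25,"dy":0,"dz":-0.3,"wx":0,"wy":0,"wz":0}]'
```

```text
time_s: 10.63
ee_pos: [0.541, -0.2296, 0.1208]
tool_rot: [-0.254, -3.128, -0.001]
wrist_force: [-4.7, 1.3, 6.4]
opening: 0.0217
```

```bash
python3 -m creep '[{"claw":0,"dx":-5,"dy":0,"dz":0,"wx":0,"wy":0,"wz":0},{"claw":0,"dx":-10,"dy":0,"dz":0,"wx":0,"wy":0,"wz":0},{"claw":0,"dx":-15,"dy":0,"dz":0,"wx":0,"wy":0,"wz":0},{"claw":0,"dx":-20,"dy":0,"dz":0,"wx":0,"wy":0,"wz":0},{"claw":0,"dx":-25,"dy":0,"dz":0,"wx":0,"wy":0,"wz":0}]'
```

```text
time_s: 11.05
ee_pos: [0.5654, -0.2336, 0.1207]
tool_rot: [-0.254, -3.128, -0.001]
wrist_force: [-4.8, 2.7, 5.0]
opening: 0.0216
```

```bash
python3 -m creep '[{"claw":0,"dx":-5,"dy":0,"dz":0.2,"wx":0,"wy":0,"wz":0},{"claw":0,"dx":-10,"dy":0,"dz":0.3,"wx":0,"wy":0,"wz":0},{"claw":0,"dx":-15,"dy":0,"dz":0.3,"wx":0,"wy":0,"wz":0},{"claw":0,"dx":-20,"dy":0,"dz":0.3,"wx":0,"wy":0,"wz":0}]'; python3 -m creep '[{"claw":0,"dx":-2,"dy":0,"dz":-6,"wx":0,"wy":0,"wz":0},{"claw":0,"dx":-2,"dy":0,"dz":-18,"wx":0,"wy":0,"wz":0},{"claw":0,"dx":-2,"dy":0,"dz":-25,"wx":0,"wy":0,"wz":0},{"claw":0,"dx":-2,"dy":0,"dz":-25,"wx":0,"wy":0,"wz":0}]'
python3 -c "
from h import *
th=np.radians(-9.3);d=np.array([np.cos(th),np.sin(th)]);p=np.array([.5305,-.2275])-.058*d
to(*p,.1452,-9.3)"
```

```text
time_s: 11.38
ee_pos: [0.585, -0.2367, 0.1203]
tool_rot: [-0.254, -3.127, -0.001]
wrist_force: [-4.2, 1.5, 6.2]
opening: 0.0219
time_s: 11.72
ee_pos: [0.5894, -0.238, 0.1476]
tool_rot: [0.254, 3.129, -0.001]
wrist_force: [0.6, -0.3, -3.4]
opening: 0.0216
d [117.8   0.8   2.1] w [-0.0007  0.0027  0.    ] t 11.7167
```

```bash
python3 -m creep '[{"claw":0,"dx":10,"dy":0,"dz":0,"wx":0,"wy":0,"wz":0},{"claw":0,"dx":35,"dy":0,"dz":0,"wx":0,"wy":0,"wz":0},{"claw":0,"dx":65,"dy":0,"dz":0,"wx":0,"wy":0,"wz":0},{"claw":0,"dx":95,"dy":0,"dz":0,"wx":0,"wy":0,"wz":0},{"claw":0,"dx":110,"dy":0,"dz":0,"wx":0,"wy":0,"wz":0},{"claw":0,"dx":116,"dy":0,"dz":0,"wx":0,"wy":0,"wz":0},{"claw":0,"dx":116,"dy":0,"dz":0,"wx":0,"wy":0,"wz":0},{"claw":0,"dx":116,"dy":0,"dz":10,"wx":0,"wy":0,"wz":0},{"claw":0,"dx":116,"dy":0,"dz":18,"wx":0,"wy":0,"wz":0},{"claw":0,"dx":116,"dy":0,"dz":22,"wx":0,"wy":0,"wz":0},{"claw":0,"dx":116,"dy":0,"dz":22,"wx":0,"wy":0,"wz":0},{"claw":0,"dx":116,"dy":0,"dz":22,"wx":0,"wy":0,"wz":0}]'
python3 -c "
from h import *
s=cam('scene')
cv2.imwrite('pics/v2.png',cv2.resize(s['frame'][130:215,225:315],None,fx=7,fy=7,interpolation=2))"
```

```text
time_s: 12.72
ee_pos: [0.4745, -0.2188, 0.1231]
tool_rot: [-0.254, -3.131, -0.0]
wrist_force: [0.2, 0.3, -4.5]
opening: 0.0218
```

View pics/v2.png

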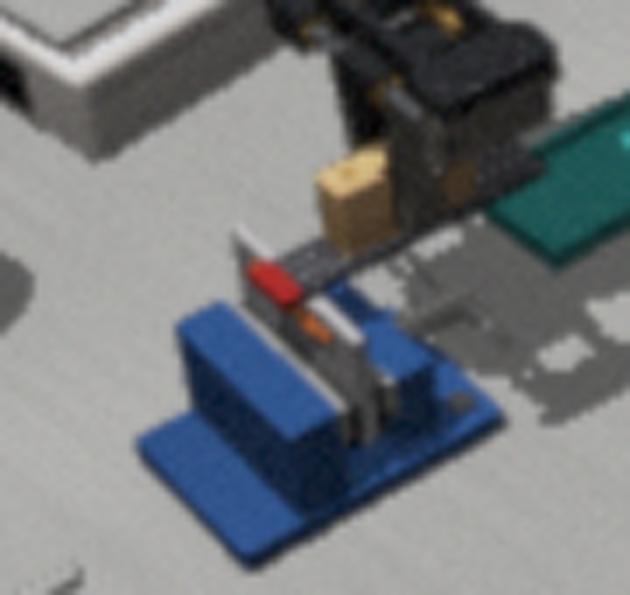

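The toe is over the edge, and the burr is smaller, with orange left at crop (315,328). Now the second stroke.

```bash
python3 -m creep '[{"claw":0,"dx":0,"dy":0,"dz":1.2,"wx":0,"wy":0,"wz":0},{"claw":0,"dx":0,"dy":0,"dz":2.2,"wx":0,"wy":0,"wz":0},{"claw":0,"dx":0,"dy":0,"dz":3,"wx":0,"wy":0,"wz":0},{"claw":0,"dx":0,"dy":0,"dz":3.3,"wx":0,"wy":0,"wz":0},{"claw":0,"dx":-4,"dy":0,"dz":3.3,"wx":0,"wy":0,"wz":0},{"claw":0,"dx":-9,"dy":0,"dz":3.3,"wx":0,"wy":0,"wz":0},{"claw":0,"dx":-14,"dy":0,"dz":3.3,"wx":0,"wy":0,"wz":0},{"claw":0,"dx":-19,"dy":0,"dz":3.2,"wx":0,"wy":0,"wz":0}]'
```

```text
time_s: 13.43
ee_pos: [0.4925, -0.2218, 0.1207]
tool_rot: [-0.254, -3.13, -0.0]
wrist_force: [-5.2, 0.9, 6.7]
opening: 0.0218
```

Net is about 11 N, so I'll continue with the same profile.

```bash
python3 -m creep '[{"claw":0,"dx":-5,"dy":0,"dz":-0.1,"wx":0,"wy":0,"wz":0},{"claw":0,"dx":-10,"dy":0,"dz":-0.2,"wx":0,"wy":0,"wz":0},{"claw":0,"dx":-15,"dy":0,"dz":-0.3,"wx":0,"wy":0,"wz":0},{"claw":0,"dx":-20,"dy":0,"dz":-0.4,"wx":0,"wy":0,"wz":0},{"claw":0,"dx":-25,"dy":0,"dz":-0.4,"wx":0,"wy":0,"wz":0},{"claw":0,"dx":-30,"dy":0,"dz":-0.5,"wx":0,"wy":0,"wz":0}]'
python3 -m creep '[{"claw":0,"dx":-5,"dy":0,"dz":0,"wx":0,"wy":0,"wz":0},{"claw":0,"dx":-10,"dy":0,"dz":0,"wx":0,"wy":0,"wz":0},{"claw":0,"dx":-15,"dy":0,"dz":0,"wx":0,"wy":0,"wz":0},{"claw":0,"dx":-20,"dy":0,"dz":0,"wx":0,"wy":0,"wz":0}]'
```

```text
time_s: 13.93
ee_pos: [0.5218, -0.2265, 0.121]
tool_rot: [-0.254, -3.129, -0.001]
wrist_force: [-4.4, 0.8, 5.2]
opening: 0.0217
time_s: 14.27
ee_pos: [0.5414, -0.2297, 0.1209]
tool_rot: [-0.254, -3.129, -0.001]
wrist_force: [-5.2, 1.2, 5.4]
opening: 0.0216
```

```bash
python3 -m creep '[{"claw":0,"dx":-5,"dy":0,"dz":0,"wx":0,"wy":0,"wz":0},{"claw":0,"dx":-10,"dy":0,"dz":0,"wx":0,"wy":0,"wz":0},{"claw":0,"dx":-15,"dy":0,"dz":0.1,"wx":0,"wy":0,"wz":0},{"claw":0,"dx":-20,"dy":0,"dz":0.1,"wx":0,"wy":0,"wz":0},{"claw":0,"dx":-25,"dy":0,"dz":0.2,"wx":0,"wy":0,"wz":0}]'
python3 -m creep '[{"claw":0,"dx":-5,"dy":0,"dz":0.1,"wx":0,"wy":0,"wz":0},{"claw":0,"dx":-10,"dy":0,"dz":0.1,"wx":0,"wy":0,"wz":0},{"claw":0,"dx":-15,"dy":0,"dz":0.1,"wx":0,"wy":0,"wz":0},{"claw":0,"dx":-20,"dy":0,"dz":0.1,"wx":0,"wy":0,"wz":0},{"claw":0,"dx":-22,"dy":0,"dz":0.1,"wx":0,"wy":0,"wz":0}]'
python3 -m creep '[{"claw":0,"dx":-2,"dy":0,"dz":-6,"wx":0,"wy":0,"wz":0},{"claw":0,"dx":-2,"dy":0,"dz":-20,"wx":0,"wy":0,"wz":0},{"claw":0,"dx":-2,"dy":0,"dz":-40,"wx":0,"wy":0,"wz":0},{"claw":0,"dx":-2,"dy":0,"dz":-60,"wx":0,"wy":0,"wz":0},{"claw":0,"dx":-2,"dy":0,"dz":-60,"wx":0,"wy":0,"wz":0}]'
python3 -c "
from h import *
s=cam('scene');b,g,r=[s['frame'][...,i].astype(int) for i in range(3)]
cv2.imwrite('pics/v3.png',cv2.resize(s['frame'][130:215,225:315],None,fx=7,fy=7,interpolation=2))"
```

```text
time_s: 14.68
ee_pos: [0.5659, -0.2336, 0.1207]
tool_rot: [-0.254, -3.128, -0.001]
wrist_force: [-3.9, 3.0, 5.7]
opening: 0.0218
time_s: 15.1
ee_pos: [0.5879, -0.2372, 0.1206]
tool_rot: [-0.254, -3.129, -0.001]
wrist_force: [-2.7, 1.8, 6.5]
opening: 0.0216
time_s: 15.52
ee_pos: [0.5925, -0.2387, 0.1842]
tool_rot: [0.254, 3.126, -0.003]
wrist_force: [1.1, -1.0, -3.0]
opening: 0.0212
```

View pics/v3.png

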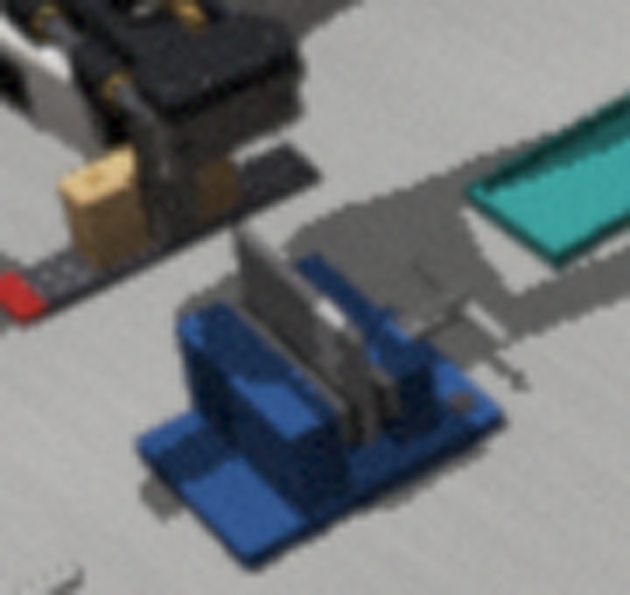

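No orange is left on the plate face, and the total travel of about 230 mm exceeds the 160 mm needed. Now I'll carry the file back over the tray.

```bash
python3 -c "
from h import *
to(.5178,.2214,.19,-20.3)"
```

```text
d [147.2 441.8  -8.8] w [-0.0006  0.0035  0.192 ] t 15.5667
```

```bash
python3 -m creep '[{"claw":0,"dx":6,"dy":18,"dz":-4,"wx":0,"wy":0,"wz":0.02},{"claw":0,"dx":16,"dy":48,"dz":-8,"wx":0,"wy":0,"wz":0.05},{"claw":0,"dx":28,"dy":85,"dz":-8,"wx":0,"wy":0,"wz":0.1},{"claw":0,"dx":40,"dy":122,"dz":-8,"wx":0,"wy":0,"wz":0.15},{"claw":0,"dx":53,"dy":160,"dz":-8,"wx":0,"wy":0,"wz":0.192},{"claw":0,"dx":66,"dy":198,"dz":-8,"wx":0,"wy":0,"wz":0.192},{"claw":0,"dx":79,"dy":236,"dz":-8,"wx":0,"wy":0,"wz":0.192},{"claw":0,"dx":91,"dy":274,"dz":-8,"wx":0,"wy":0,"wz":0.192},{"claw":0,"dx":104,"dy":312,"dz":-8,"wx":0,"wy":0,"wz":0.192},{"claw":0,"dx":116,"dy":350,"dz":-8,"wx":0,"wy":0,"wz":0.192},{"claw":0,"dx":128,"dy":386,"dz":-8,"wx":0,"wy":0,"wz":0.192},{"claw":0,"dx":136,"dy":410,"dz":-8,"wx":0,"wy":0,"wz":0.192}]'
python3 -m creep '[{"claw":0,"dx":6,"dy":18,"dz":0,"wx":0,"wy":0,"wz":0},{"claw":0,"dx":9,"dy":28,"dz":0,"wx":0,"wy":0,"wz":0},{"claw":0,"dx":11,"dy":32,"dz":0,"wx":0,"wy":0,"wz":0},{"claw":0,"dx":11,"dy":32,"dz":0,"wx":0,"wy":0,"wz":0},{"claw":0,"dx":11,"dy":32,"dz":0,"wx":0,"wy":0,"wz":0},{"claw":0,"dx":11,"dy":32,"dz":0,"wx":0,"wy":0,"wz":0}]'
python3 -c "
from h import *
to(.5178,.2214,.0176,-20.3)"
```

```text
time_s: 16.57
ee_pos: [0.5208, 0.1915, 0.187]
tool_rot: [-0.552, -3.091, 0.0]
wrist_force: [0.0, 0.9, -5.2]
opening: 0.0214
time_s: 17.07
ee_pos: [0.5233, 0.2213, 0.1882]
tool_rot: [-0.555, -3.092, 0.001]
wrist_force: [-0.0, -0.5, -3.8]
opening: 0.0215
d [  5.1  -1.7 170.6] w [-0.0008 -0.0003 -0.001 ] t 17.0667
```

```bash
python3 -m creep '[{"claw":0,"dx":3,"dy":0,"dz":20,"wx":0,"wy":0,"wz":0},{"claw":0,"dx":8,"dy":-1,"dz":55,"wx":0,"wy":0,"wz":0},{"claw":0,"dx":8,"dy":-1,"dz":90,"wx":0,"wy":0,"wz":0},{"claw":0,"dx":8,"dy":-1,"dz":120,"wx":0,"wy":0,"wz":0},{"claw":0,"dx":8,"dy":-1,"dz":137,"wx":0,"wy":0,"wz":0},{"claw":0,"dx":8,"dy":-1,"dz":142,"wx":0,"wy":0,"wz":0},{"claw":0,"dx":8,"dy":-1,"dz":142,"wx":0,"wy":0,"wz":0},{"claw":0,"dx":8,"dy":-1,"dz":142,"wx":0,"wy":0,"wz":0}]'
python3 -c "
from h import *
to(.515,.2218,.0176,-20.3)
s=cam('scene');cv2.imwrite('pics/p1.png',cv2.resize(s['frame'][200:300,330:430],None,fx=5,fy=5,interpolation=2))"
```

```text
time_s: 17.73
ee_pos: [0.5163, 0.2241, 0.0474]
tool_rot: [0.555, 3.091, 0.001]
wrist_force: [0.5, -0.4, -3.6]
opening: 0.0217
d [ 0.5 -2.6 29.8] w [ 0.0006  0.0008 -0.0009] t 17.7333
```

View pics/p1.png

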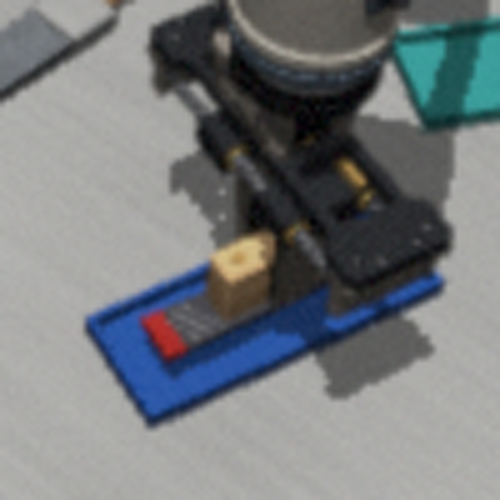

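The file hangs level over the blue tray, red toe at the far end at crop (165,335), inside the walls. I'll lower it gently.

```bash
python3 -m creep '[{"claw":0,"dx":0,"dy":-1,"dz":8,"wx":0,"wy":0,"wz":0},{"claw":0,"dx":0,"dy":-2,"dz":16,"wx":0,"wy":0,"wz":0},{"claw":0,"dx":0,"dy":-2,"dz":22,"wx":0,"wy":0,"wz":0},{"claw":0,"dx":0,"dy":-2,"dz":25,"wx":0,"wy":0,"wz":0},{"claw":0,"dx":0,"dy":-2,"dz":26,"wx":0,"wy":0,"wz":0},{"claw":0,"dx":0,"dy":-2,"dz":27,"wx":0,"wy":0,"wz":0},{"claw":0,"dx":0,"dy":-2,"dz":27,"wx":0,"wy":0,"wz":0},{"claw":0,"dx":0,"dy":-2,"dz":27,"wx":0,"wy":0,"wz":0}]'
```

```text
time_s: 18.45
ee_pos: [0.5149, 0.2226, 0.0197]
tool_rot: [0.553, 3.092, 0.0]
wrist_force: [0.1, 0.8, -3.4]
opening: 0.0215
```

```bash
python3 -m creep '[{"claw":0,"dx":0,"dy":0,"dz":0.4,"wx":0,"wy":0,"wz":0},{"claw":0,"dx":0,"dy":0,"dz":0.8,"wx":0,"wy":0,"wz":0},{"claw":0,"dx":0,"dy":0,"dz":1.2,"wx":0,"wy":0,"wz":0},{"claw":0,"dx":0,"dy":0,"dz":1.2,"wx":0,"wy":0,"wz":0}]'; python3 -m creep '[{"claw":0,"dx":0,"dy":0,"dz":0.3,"wx":0,"wy":0,"wz":0},{"claw":0,"dx":0,"dy":0,"dz":0.6,"wx":0,"wy":0,"wz":0},{"claw":0,"dx":0,"dy":0,"dz":0.6,"wx":0,"wy":0,"wz":0}]'
```

```text
time_s: 18.78
ee_pos: [0.5148, 0.2225, 0.0184]
tool_rot: [0.554, 3.092, -0.0]
wrist_force: [1.3, -0.3, -4.6]
opening: 0.0215
time_s: 19.03
ee_pos: [0.5148, 0.2225, 0.0177]
tool_rot: [-0.554, -3.092, 0.0]
wrist_force: [-0.3, -0.5, -4.4]
opening: 0.0217
```

```bash
python3 -m creep '[{"claw":0,"dx":0,"dy":0,"dz":0.3,"wx":0,"wy":0,"wz":0},{"claw":0,"dx":0,"dy":0,"dz":0.6,"wx":0,"wy":0,"wz":0},{"claw":0,"dx":0,"dy":0,"dz":0.6,"wx":0,"wy":0,"wz":0}]'
```

```text
time_s: 19.28
ee_pos: [0.5148, 0.2225, 0.0176]
tool_rot: [0.554, 3.092, -0.0]
wrist_force: [-2.5, -1.5, 3.0]
opening: 0.0214
```

It is seated, with about 7 N on the floor. I'll ease off slightly, release and retreat.

```bash
python3 -m creep '[{"claw":0,"dx":0,"dy":0,"dz":-0.3,"wx":0,"wy":0,"wz":0},{"claw":0.28,"dx":0,"dy":0,"dz":-0.3,"wx":0,"wy":0,"wz":0},{"claw":0.35,"dx":0,"dy":0,"dz":-0.3,"wx":0,"wy":0,"wz":0},{"claw":0.45,"dx":0,"dy":0,"dz":-0.3,"wx":0,"wy":0,"wz":0},{"claw":0.6,"dx":0,"dy":0,"dz":-0.3,"wx":0,"wy":0,"wz":0},{"claw":0.6,"dx":0,"dy":0,"dz":-0.3,"wx":0,"wy":0,"wz":0},{"claw":0.6,"dx":0,"dy":0,"dz":-0.3,"wx":0,"wy":0,"wz":0},{"claw":0.6,"dx":0,"dy":0,"dz":-0.3,"wx":0,"wy":0,"wz":0},{"claw":0.6,"dx":0,"dy":0,"dz":-0.3,"wx":0,"wy":0,"wz":0},{"claw":0.6,"dx":0,"dy":0,"dz":-0.3,"wx":0,"wy":0,"wz":0}]'
```

```text
time_s: 20.12
ee_pos: [0.5148, 0.2225, 0.0175]
tool_rot: [0.554, 3.092, -0.0]
wrist_force: [-0.4, 0.4, 0.5]
opening: 0.0554
```

```bash
python3 -m creep '[{"claw":0.6,"dx":0,"dy":0,"dz":-8,"wx":0,"wy":0,"wz":0},{"claw":0.6,"dx":0,"dy":0,"dz":-30,"wx":0,"wy":0,"wz":0},{"claw":0.6,"dx":0,"dy":0,"dz":-65,"wx":0,"wy":0,"wz":0},{"claw":0.6,"dx":0,"dy":0,"dz":-105,"wx":0,"wy":0,"wz":0},{"claw":0.6,"dx":0,"dy":0,"dz":-145,"wx":0,"wy":0,"wz":0},{"claw":0.6,"dx":0,"dy":0,"dz":-180,"wx":0,"wy":0,"wz":0},{"claw":0.6,"dx":0,"dy":0,"dz":-200,"wx":0,"wy":0,"wz":0},{"claw":0.6,"dx":0,"dy":0,"dz":-200,"wx":0,"wy":0,"wz":0},{"claw":0.6,"dx":0,"dy":0,"dz":-200,"wx":0,"wy":0,"wz":0}]'
python3 -m creep '[{"claw":0.6,"dx":20,"dy":12,"dz":0,"wx":0,"wy":0,"wz":0},{"claw":0.6,"dx":50,"dy":32,"dz":0,"wx":0,"wy":0,"wz":0},{"claw":0.6,"dx":84,"dy":54,"dz":0,"wx":0,"wy":0,"wz":0},{"claw":0.6,"dx":118,"dy":76,"dz":0,"wx":0,"wy":0,"wz":0},{"claw":0.6,"dx":152,"dy":98,"dz":0,"wx":0,"wy":0,"wz":0},{"claw":0.6,"dx":186,"dy":120,"dz":0,"wx":0,"wy":0,"wz":0},{"claw":0.6,"dx":220,"dy":142,"dz":0,"wx":0,"wy":0,"wz":0},{"claw":0.6,"dx":250,"dy":164,"dz":0,"wx":0,"wy":0,"wz":0},{"claw":0.6,"dx":270,"dy":180,"dz":0,"wx":0,"wy":0,"wz":0},{"claw":0.6,"dx":280,"dy":185,"dz":0,"wx":0,"wy":0,"wz":0},{"claw":0.6,"dx":280,"dy":185,"dz":0,"wx":0,"wy":0,"wz":0},{"claw":0.6,"dx":280,"dy":185,"dz":0,"wx":0,"wy":0,"wz":0}]'
python3 -c "
from h import *
s=cam('scene')['frame'];t=cam('top')['frame']
R=lambda i,f:cv2.resize(i,None,fx=f,fy=f,interpolation=2)
o=np.zeros((580,780,3),np.uint8)
a=R(t[90:290,200:460],1.5*1);o[:300,:390]=a
b=R(s[220:290,340:430],4);o[300:580,:360]=b
c=R(s[150:215,235:310],5);o[:325,400:775]=c
cv2.imwrite('pics/f1.png',o)"
```

```text
time_s: 20.87
ee_pos: [0.5153, 0.2228, 0.2191]
tool_rot: [0.553, 3.09, 0.003]
wrist_force: [-0.4, -0.5, -0.4]
opening: 0.0552
time_s: 21.87
ee_pos: [0.316, 0.4921, 0.2162]
tool_rot: [-0.552, -3.092, 0.004]
wrist_force: [0.4, -0.6, 0.4]
opening: 0.0554
```

View pics/f1.png

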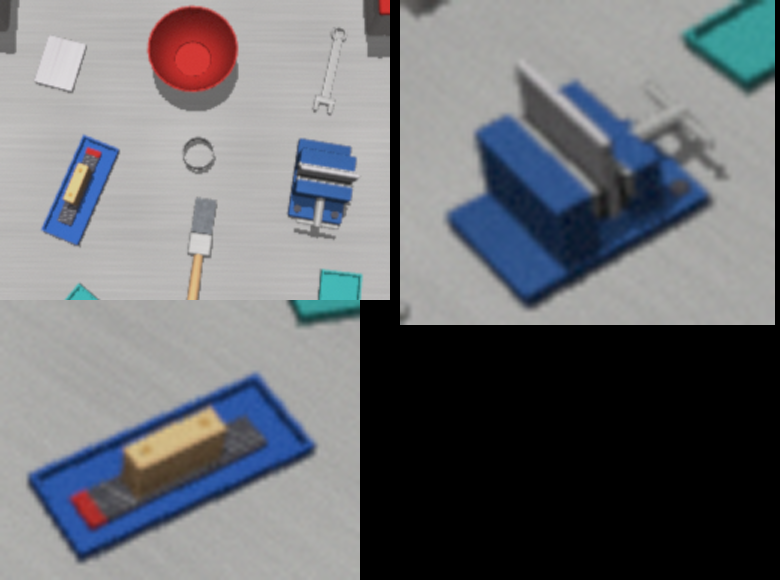

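The file lies flat in the blue tray, red toe at crop (88,508). No orange is left on the plate, and the bystanders near the work are undisturbed. Handing in.

```bash
python3 -c "
from workcell import env
print(env.close_job())"
```

```text
the job is handed in; nothing more can be done
None
```

I filed the burr off the divider plate, laid the file back flat in its blue tray and handed the job in at about 22 s. No verdict was reported.

- **Grip:** I took the file by the wooden grip at 60 N; it measured 21.6 mm across.
- **Edge height:** I found the edge by touch at about 109 mm over the table. The picture estimate was about 106 mm.
- **Filing:** I made two forward strokes of about 115 mm each, toe to heel, and lifted the file clear of the edge for the return. Every reading taken during the strokes showed 9.6 to 12.3 N, after allowing for the file's weight. I read the force only at the end of each short move, so brief peaks in between were not seen.
- **Putting back:** The file was set down with one contact reading of about 7 N, then released.

**Last checks:**
- **Burr:** the last picture shows no orange left on the plate.
- **File:** it lies flat in the tray with the red toe at its original end.
- **Bystanders:** the cutter, brush, bowl, wrench and spare plate look where they were. The jug and tub were outside that last picture and were not checked again; the arm passed near the tub only well above it.
- **Robot:** it stands clear of everything.

The first move command was refused for missing fields and moved nothing. No check failed or disagreed; the measured tool position was off by a few mm right after some moves, and I corrected for it.

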